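Charge the dye pot with walnut hulls

TASK

Swing up the dye pot's handle, lift the pot by it off the hotplate and set it down gently, standing wholly on the round cork mat, keeping it upright throughout. Then tip all four walnut hulls from the scoop tray into the pot and put the empty tray back on the table, flat and right way up. Leave the jars, tube, meter, jug and cup where they are.

Things in the scene. Friction and masses are not known exactly. Their poses are not given: they have to be found in the camera images.
- hotplate: low white electric hotplate, 190 x 190 mm, 55 mm high, with a dark round heating disc (148 mm across) in the middle of its top. Fixed. Origin: centre of its underside; z up
- pot: stainless dye pot, open at the top, outer diameter 140 mm (132 at the foot), 90 mm high, wall and floor 4 mm, about 0.6 kg. It starts on the hotplate's disc. Origin: centre of its underside; z up; the hinged handle lies folded towards the pot's own -x side
- bail (a joint): hinge angle of the pot's bail handle (bucket handle). 0: folded down, resting on its stop 10 degrees above level on the pot's -x side; 1.40: straight up over the pot; 1.55: its stop just past upright. The hinge axis is the pot's y axis, 76 mm above the pot's underside, through the pot's centre line. The handle falls back to 0 when let go
- bail_grip (a point): middle of the handle's round wooden grip (13 mm diameter, 84 mm long, parallel to the pot's y axis), 115 mm from the hinge axis. Folded, it is 113 mm out from the pot's centre line, with 36 mm free between grip and pot wall, 96 mm above the pot's underside; upright it is 191 mm above it. The point turns with the handle
- pot_mouth (a point): centre of the pot's open mouth (inner diameter 132 mm), 90 mm above its underside
- mat: round cork mat, 210 mm across, 8 mm thick, fixed. Origin: centre of its underside
- tray: aluminium scoop tray, loose, about 0.22 kg: a flat floor 150 x 90 mm, 3 mm thick, side walls 28 mm high, back wall 32 mm high, open at the pouring end. Origin: on its underside, the floor runs from x = -65 mm (back wall) to x = +85 mm (open end, own +x); y across; z up. A blue upright flat grip stands behind the back wall
- tray_grip (a point): middle of the tray's blue grip, a flat upright fin 12 mm thick (tray y), 52 mm long (tray x, from -117 to -65 mm) and from 22 to 72 mm above the underside; this point is at x = -92 mm, 50 mm up in the tray's frame
- tray_lip (a point): middle of the tray's open pouring edge, x = +85 mm, 3 mm up in the tray's frame
- hull1: dried walnut hull 1 of 4, a hard dark brown faceted lump 27 mm across and 20 mm high, 14 g, loose on the tray. Origin: its centre
- hull2: dried walnut hull 2 of 4, a hard dark brown faceted lump 27 mm across and 20 mm high, 14 g, loose on the tray. Origin: its centre
- hull3: dried walnut hull 3 of 4, a hard dark brown faceted lump 27 mm across and 20 mm high, 14 g, loose on the tray. Origin: its centre
- hull4: dried walnut hull 4 of 4, a hard dark brown faceted lump 27 mm across and 20 mm high, 14 g, loose on the tray. Origin: its centre
- jar_red: bystander: jar of red dyestuff, 68 mm across, 95 mm high. Origin: centre of its underside
- jar_ochre: bystander: jar of ochre dyestuff, 68 mm across, 95 mm high. Origin: centre of its underside
- strip_tube: bystander: small black tube of test strips, 38 mm across, 75 mm high. Origin: centre of its underside
- meter: bystander: orange hand meter lying flat, 70 x 110 x 30 mm. Origin: centre of its underside
- jug: bystander: white plastic jug, 120 mm across, 210 mm high. Origin: centre of its underside
- cup: bystander: blue plastic cup, 84 mm across, 100 mm high. Origin: centre of its underside
There are look-alikes about, which are no part of the job. Of the things that look like the tray, take the one that is nearest to the robot's base at the start.

How it is judged:
By the outcome, as a careful person would: the job done as asked, in the order asked, and still so for the second after the job is handed in, with the robot touching nothing.
It also fails if it takes over 67 s, if anything falls off the work surface, if the arm or the gripper's body presses on something with over 40 N, if the wrist force passes 120 N, or if a joint passes its speed limit or range.

ROBOT

A 6-joint arm with a two-finger parallel gripper is mounted at the origin on the work surface. World frame = base frame: x ahead of the robot, y to its left, z up, the work surface at z = 0. Lengths are in m, angles in rad, forces in N, time in s.
With the tool pointing down it reaches from about 0.2 to 0.875 m from the base axis. Payload 3.4 kg.
Tool frame: the origin (TCP) lies midway between the tips of the shut fingers; the grasp point (between the pads) lies 19 mm behind it; z points along the fingers, y is the line along which they close (so a half turn about z gives the same grasp; the last joint's range is limited). The gripper opens to 94 mm and grips with 3 to 60 N. Pads are 16 mm wide; open, the fingers measure 119 mm over their backs; the gripper's body (75 mm by 177 mm) begins 78 mm behind the grasp point.
Start: joints at [-1.265, 0.276, 1.505, -0, 1.361, -0.121], TCP at [0.238, -0.523, 0.205] pointing down, gripper open.
Joint ranges: [-2.89, 2.89], [-0.75, 2.08], [0.22, 2.7], [-1.18, 4.32], [0.11, 2.71], [-2.7, 2.7]. Speed limits (rad/s): [2.57, 2.57, 3.14, 3.14, 3.14, 3.14].

INTERFACE

Orientations are given as a rotation vector (axis times angle).
In Python, from rig import bot, hand, ik, status, imaging, workorder, spotter gives the robot as it stands. The module is installed in compiled form; this text tells all that it offers. Calls block until the motion is done:
- bot.move_to(position, orientation): joint-space move of the TCP to a pose.
- bot.move_linear(position, feed=0.15, orientation=None): straight line of the TCP; orientation=None keeps the orientation; feed is the mean speed in m/s.
- bot.move_joints(angles): joint-space move.
- hand.open_gripper() and hand.grasp(f_grip=None): open the fingers fully, or close them until they stop; f_grip is the grip in N (None keeps the last).
- bot.wait(seconds).
- ik(position, orientation): joint angles nearest the present ones, or None.
- status.sense(): the state.
- imaging.camera(name): name is "side" or "top"; returns the picture (384x512x3 uint8, red, green, blue); there is no depth.
- imaging.camera_model(name): a dict with "intrinsics" (3x3 intrinsics, pixels), "k1" (the pictures are not rectified: a ray, as slopes to the right and down, at radius r is drawn at 1 + k1 r^2 times it, then the intrinsics apply), "world_from_camera" (4x4, takes a point from camera to world coordinates). Camera axes: x right, y up, looking along -z (the intrinsics and any distortion apply to the point x, -y, -z); pixel columns grow to the right and rows downward; lengths in m; the calibration is good to about 2 mm. A picture is of the moment at which its call begins. camera_model takes no time and is no camera call.
A pose or a line that the arm cannot do raises bot.MotionError and nothing moves.
- workorder.sign_off(): hands the job in; it is judged then, once.
Trained networks look in the newest picture that a camera, given by its name, has taken for a name from the list of things; names that differ only in an ending like _2 or _b are one class to them, and where a whole thing is asked for, a point or a joint stands for the part that bears it (a point fixed in the world has none). Each returns a list of dicts, best first, with "confidence" (0 to 1); they miss things now and then, are a little off and sometimes report something else, mostly with a low value. They report only what shows in the picture. A call takes as long as a camera call. They do not tell look-alikes from the thing itself.
- spotter.look_for(camera, name): "extent" ([left, top, right, bottom] in pixels, round what is visible of it).
- spotter.landmark_of(camera, name): "point" ([column, row] in pixels: a listed point, or the origin of a listed thing).
The state is a dict: "time_s": time; "joint_pos": joint angles; "qd": joint speeds; "effort": joint torques, N m; "tcp_pos": TCP position; "orientation": TCP orientation; "wrist_force": force on the tool from outside, world axes, zero at the start; "torque": the same for the moment, N m; "grip_width": opening from 0.0 (shut) to 1.0 (fully open); "grip_force": force on a finger pad.
Only numpy, scipy, OpenCV 4.12 (cv2) and the standard library are available. Lean on these libraries where they do the work, as an engineer would, in place of code of your own. Each camera call takes 0.05 s, during which the arm holds its last target. There are 200 camera calls.

## Working session

There is one attempt and no reset: what is moved stays moved. The work goes in short steps, each a Python script; the robot and the scene stay as the last script left them, time stands still between calls to the robot, and variables do not carry over. Pictures are saved under pics/ and viewed, at most 13 in all, crops included, and the job is handed in when it is done.

```bash
mkdir -p pics
cat > h.py <<'E'
import numpy as np, cv2
from rig import bot, hand, ik, status, imaging, workorder, spotter
from scipy.spatial.transform import Rotation as R
def ray(cam,px):
    m=imaging.camera_model(cam);K=np.array(m["intrinsics"]);T=np.array(m["world_from_camera"])
    d=np.linalg.solve(K,[px[0],px[1],1]);d=d[:2]/d[2];u=d.copy()
    for _ in range(30): u=d/(1+m["k1"]*(u@u))
    v=T[:3,:3]@np.array([u[0],-u[1],-1]);return T[:3,3],v/np.linalg.norm(v)
def at_z(cam,px,z):
    o,v=ray(cam,px);return o+v*(z-o[2])/v[2]
def tri(p1,p2):
    a,u=ray("top",p1);b,v=ray("side",p2)
    s=np.linalg.lstsq(np.c_[u,-v],b-a,rcond=None)[0]
    return (a+u*s[0]+b+v*s[1])/2, np.linalg.norm(a+u*s[0]-b-v*s[1])
def proj(cam,P):
    m=imaging.camera_model(cam);K=np.array(m["intrinsics"]);T=np.array(m["world_from_camera"])
    c=T[:3,:3].T@(np.asarray(P,float)-T[:3,3]);s=np.array([c[0],-c[1]])/-c[2]
    s=s*(1+m["k1"]*(s@s));return (K@[s[0],s[1],1])[:2]
def snap(cam,name=None):
    im=imaging.camera(cam)
    if name: cv2.imwrite("pics/"+name,cv2.cvtColor(im,cv2.COLOR_RGB2BGR))
    return im
E
python3 - <<'E'
from h import *
np.set_printoptions(precision=3,suppress=True)
for c in("top","side"):
    snap(c,c+"0.png");print(c,np.array(imaging.camera_model(c)["world_from_camera"])[:3,3])
    for n in "hotplate pot bail_grip pot_mouth mat tray tray_grip tray_lip".split():
        print(n,[(np.round(d["point"],1).tolist(),round(d["confidence"],2),at_z(c,d["point"],{"bail_grip":.151,"pot_mouth":.145,"pot":.055,"tray_grip":.05}.get(n,0)).round(3)[:2].tolist()) for d in spotter.landmark_of(c,n)])
a=[cv2.imread(f"pics/{c}0.png") for c in("top","side")]
E
```

```text
top [ 0.435 -0.017  1.465]
hotplate [([282.0, 249.2], 0.55, [0.378, -0.123])]
pot [([243.5, 201.8], 0.65, [0.542, 0.015])]
bail_grip [([262.7, 229.9], 0.72, [0.445, -0.05])]
pot_mouth [([245.6, 200.8], 0.77, [0.539, 0.006]), ([109.4, 183.8], 0.21, [0.591, 0.457])]
mat [([173.6, 192.4], 0.7, [0.578, 0.269])]
tray [([322.2, 206.3], 0.98, [0.532, -0.268]), ([413.0, 255.0], 0.7, [0.355, -0.605]), ([329.3, 209.0], 0.59, [0.523, -0.294])]
tray_grip [([330.2, 181.2], 0.94, [0.618, -0.289]), ([437.8, 255.0], 0.78, [0.357, -0.678])]
tray_lip [([387.0, 253.9], 0.86, [0.36, -0.506]), ([326.1, 194.2], 0.7, [0.576, -0.283]), ([323.7, 231.8], 0.61, [0.441, -0.273]), ([247.3, 199.2], 0.16, [0.556, 0.002])]
side [0.291 1.074 0.851]
hotplate [([256.6, 227.4], 0.87, [0.545, 0.0])]
pot [([253.8, 215.8], 0.8, [0.554, 0.004])]
bail_grip [([288.2, 188.8], 0.56, [0.44, -0.053])]
pot_mouth [([251.7, 197.8], 0.91, [0.556, 0.023])]
mat [([230.2, 276.9], 0.66, [0.57, 0.268]), ([262.0, 162.4], 0.53, [0.636, -0.515])]
tray [([319.1, 163.1], 0.88, [0.361, -0.565]), ([275.8, 192.5], 0.82, [0.519, -0.255])]
tray_grip [([323.0, 140.4], 0.92, [0.358, -0.725]), ([257.6, 175.6], 0.82, [0.608, -0.297])]
tray_lip [([319.6, 168.9], 0.87, [0.353, -0.506]), ([192.7, 344.7], 0.34, [0.597, 0.525]), ([298.4, 259.6], 0.2, [0.369, 0.142])]
```

View pics/top0.png

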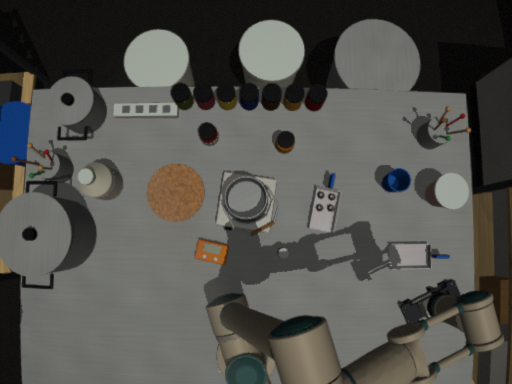

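View pics/side0.png

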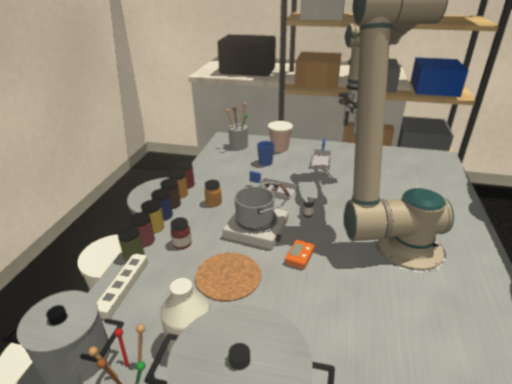

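Two tray look-alikes show in the top view. One is at (322,208), holds four dark lumps and is about 0.59 m from the base. The other, at (412,255), is empty and about 0.70 m away. The first is nearest the base, so it should be the right tray. I'll confirm it in an enlarged crop with fitted outlines.

```bash
cat >> h.py <<'E'
def circ(c,r,z,n=60):
    t=np.linspace(0,2*np.pi,n);return np.c_[c[0]+r*np.cos(t),c[1]+r*np.sin(t),0*t+z]
def draw(im,cam,P,x0,y0,s,col):
    q=np.array([(proj(cam,p)+.5-[x0,y0])*s for p in P]);cv2.polylines(im,[np.int32(q*8)],False,col,1,cv2.LINE_AA,3)
def crop(cam,f,x0,y0,w,h,s):
    return cv2.resize(cv2.imread("pics/"+f)[y0:y0+h,x0:x0+w],None,fx=s,fy=s,interpolation=cv2.INTER_CUBIC)
def tf(p,yaw,pts): 
    return R.from_euler('z',yaw).apply(np.atleast_2d(pts))+[p[0],p[1],0]
TRAY=np.array([[-65,-45,28],[85,-45,28],[85,45,28],[-65,45,28],[-65,-45,28]])/1e3
TRAY0=np.array([[85,-45,0],[85,45,0]])/1e3; FIN=np.array([[-117,0,72],[-65,0,72]])/1e3
E
python3 - <<'E'
from h import *
np.set_printoptions(precision=4,suppress=True)
im=cv2.imread("pics/top0.png");hsv=cv2.cvtColor(im,cv2.COLOR_BGR2HSV)
m=cv2.inRange(hsv,(3,90,60),(22,255,255));m[:150]=0;m[230:]=0;m[:,:140]=0;m[:,212:]=0
ys,xs=np.nonzero(m);w=np.array([at_z("top",(x,y),.008) for x,y in zip(xs,ys)])
cnt=max(cv2.findContours(m,0,2)[0],key=cv2.contourArea).reshape(-1,2)
wc=np.array([at_z("top",p,.008) for p in cnt]);(cx,cy),r=cv2.minEnclosingCircle(np.float32(wc[:,:2]))
print("mat",w.mean(0),(cx,cy),r)
print("tri",tri((245.6,200.8),(251.7,197.8)),tri((262.7,229.9),(288.2,188.8)),tri((330.2,181.2),(257.6,175.6)))
pot=(.546,.012);ty=np.radians(174.5);tp=np.array([.527,-.281]);by=np.arctan2(.065,.1)
for cam,f,x0,y0,w_,h_,s,o in(("top","top0.png",210,160,133,100,6,"c1.png"),("side","side0.png",215,150,133,100,6,"c2.png")):
    c=crop(cam,f,x0,y0,w_,h_,s)
    draw(c,cam,circ(pot,.07,.145),x0,y0,s,(0,255,0));draw(c,cam,circ(pot,.074,.055),x0,y0,s,(255,255,0))
    g=tf(pot,by,np.array([[-113,-42,151],[-113,42,151]])/1e3);draw(c,cam,g,x0,y0,s,(0,0,255))
    for P,k in((TRAY,(0,255,0)),(TRAY0,(0,0,255)),(FIN,(0,255,255))):draw(c,cam,tf(tp,ty,P),x0,y0,s,k)
    cv2.imwrite("pics/"+o,c)
E
```

```text
mat [0.5787 0.2619 0.008 ] (0.5791489481925964, 0.2623181641101837) 0.10390130430459976
tri (array([0.5494, 0.008 , 0.1356]), np.float64(0.020189512947482214)) (array([ 0.4421, -0.0503,  0.1527]), np.float64(0.005926763929023636)) (array([ 0.6117, -0.2888,  0.0545]), np.float64(0.010645396246708148))
```

View pics/c1.png

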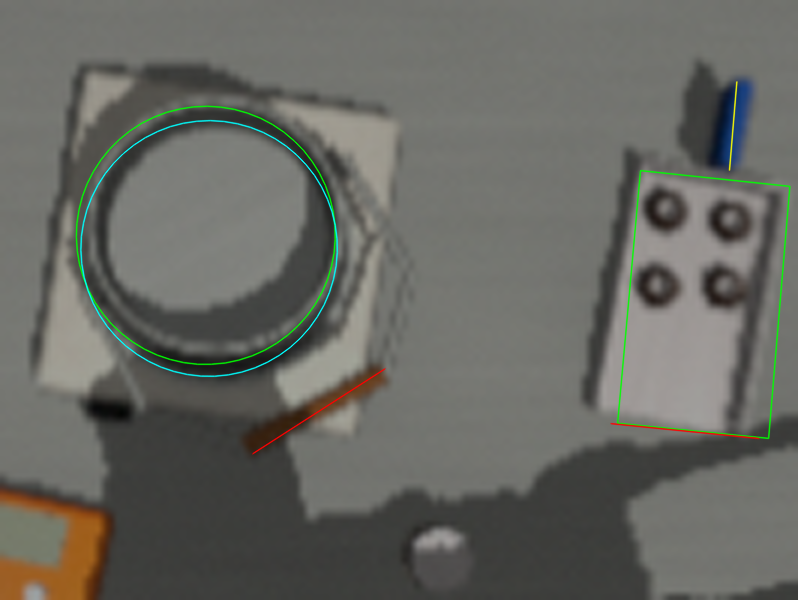

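View pics/c2.png

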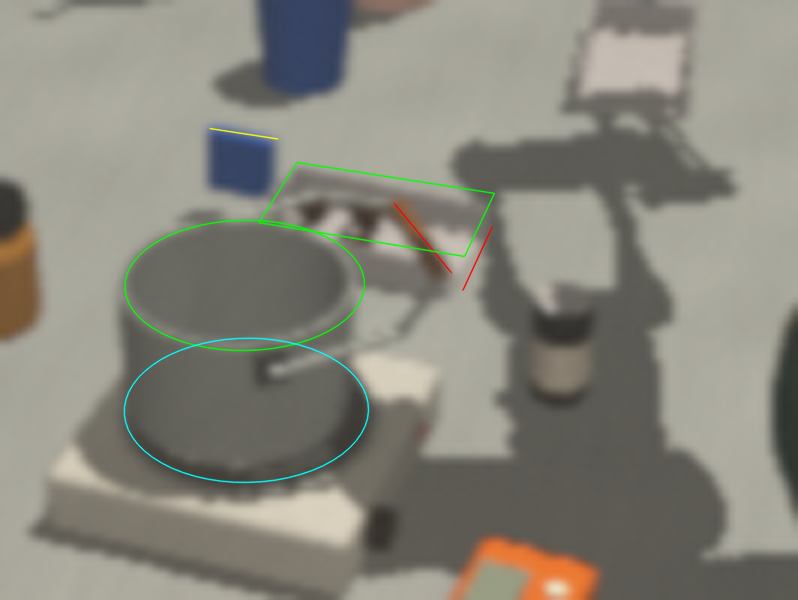

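The crop confirms it: the tray at (322,208) holds the four hulls, its blue fin points away from the robot, and its true yaw is about 171°. The pot rim fits to within about 3 mm. Next I'll refine the grip and rim numerically and check reach for the bail swing.

```bash
cat >> h.py <<'E'
def Rm(z,y):
    z=np.array(z,float);z/=np.linalg.norm(z);y=np.array(y,float);y-=z*(y@z);y/=np.linalg.norm(y)
    return R.from_matrix(np.c_[np.cross(y,z),y,z])
def bailpose(pot,yaw,zb,th,phi,depth=.012,flip=1):
    """TCP pose holding the grip at bail angle th, tool tilted phi below level; depth=TCP beyond the grip"""
    ux=np.array([np.cos(yaw),np.sin(yaw),0]);uz=np.array([0,0,1.])
    a=th+np.radians(10);g=np.array([pot[0],pot[1],zb+.076])+.115*(-np.cos(a)*ux+np.sin(a)*uz)
    z=np.cos(phi)*ux-np.sin(phi)*uz;y=np.sin(phi)*ux+np.cos(phi)*uz
    return g+depth*z,Rm(z,flip*y).as_rotvec(),z
E
python3 - <<'E'
from h import *
from scipy.optimize import minimize
np.set_printoptions(precision=3,suppress=True)
for cam,b in(("top",(248,220,278,238)),("side",(270,182,292,202))):
    im=cv2.imread(f"pics/{cam}0.png");h=cv2.cvtColor(im,cv2.COLOR_BGR2HSV);m=cv2.inRange(h,(3,110,20),(16,255,255))
    k=np.zeros_like(m);k[b[1]:b[3],b[0]:b[2]]=m[b[1]:b[3],b[0]:b[2]];ys,xs=np.nonzero(k)
    w=np.array([at_z(cam,(x,y),.151) for x,y in zip(xs,ys)])[:,:2];c=(w.min(0)+w.max(0))/2
    v=np.linalg.svd(w-w.mean(0))[2][0];v*=np.sign(v[1]);t=(w-w.mean(0))@v
    print(cam,len(xs),"mean",w.mean(0),"mid",w.mean(0)+v*(t.max()+t.min())/2,"yaw",np.degrees(np.arctan2(-v[0],v[1])),"len",np.ptp(t))
from scipy.ndimage import map_coordinates
G={}
for cam in("top","side"):
    g=cv2.GaussianBlur(cv2.cvtColor(cv2.imread(f"pics/{cam}0.png"),6).astype(float),(0,0),.8);G[cam]=np.hypot(cv2.Sobel(g,6,1,0),cv2.Sobel(g,6,0,1))
def sc(p,cams):
    s=0
    for c in cams:
        q=np.array([proj(c,x) for x in circ(p,.068,.145)]);s-=map_coordinates(G[c],[q[:,1],q[:,0]],order=1).mean()
    return s
for cams in(["top"],["side"],["top","side"]):
    best=min((sc((x,y),cams),x,y) for x in np.arange(.535,.566,.003) for y in np.arange(-.003,.03,.003));print(cams,best)
hullpx=None
yaw=np.radians(28)
for flip in(1,-1):
  for phi in range(20,95,10):
    r=[]
    for th in(0,.7,1.4):
        p,o,z=bailpose((.549,.013),yaw,.055,th,np.radians(phi),flip=flip);q=ik(p,o);r.append(None if q is None else np.round(q,1).tolist())
    print(flip,phi,r)
E
```

```text
top 68 mean [ 0.451 -0.046] mid [ 0.452 -0.047] yaw 28.08058446034355 len 0.08039819138507928
side 11 mean [ 0.462 -0.066] mid [ 0.461 -0.065] yaw 26.64514847837147 len 0.03606979379808506Traceback (most recent call last):
  File "<stdin>", line 20, in <module>
  File "<stdin>", line 20, in <genexpr>
  File "<stdin>", line 17, in sc
  File "h.py", line 16, in proj
    m=imaging.camera_model(cam);K=np.array(m["intrinsics"]);T=np.array(m["world_from_camera"])
ValueError: time passes only in moves, steps and waits
```

```bash
sed -i 's/imaging.camera_model(cam)/CM[cam]/' h.py; sed -i '/^def ray/i CM={c:imaging.camera_model(c) for c in ("top","side")}' h.py
python3 - <<'E'
from h import *
np.set_printoptions(precision=3,suppress=True)
from scipy.ndimage import map_coordinates
G={}
for cam in("top","side"):
    g=cv2.GaussianBlur(cv2.cvtColor(cv2.imread(f"pics/{cam}0.png"),6).astype(float),(0,0),.8);G[cam]=np.hypot(cv2.Sobel(g,6,1,0),cv2.Sobel(g,6,0,1))
def sc(p,cams,r):
    s=0
    for c in cams:
        q=np.array([proj(c,x) for x in circ(p,r,.145,30)]);s-=map_coordinates(G[c],[q[:,1],q[:,0]],order=1).mean()
    return s
for r in(.066,.07):
  for cams in(["top"],["side"],["top","side"]):
    print(r,cams,np.array(min((sc((x,y),cams,r),x,y) for x in np.arange(.535,.566,.003) for y in np.arange(-.003,.03,.003))))
yaw=np.radians(28)
for flip in(1,-1):
  for phi in range(20,130,15):
    r=[]
    for th in(0,.7,1.4):
        p,o,z=bailpose((.55,.01),yaw,.055,th,np.radians(phi),flip=flip);q=ik(p,o);r.append(None if q is None else np.round(q,1).tolist())
    print(flip,phi,r)
E
```

```text
0.066 ['top'] [-120.537    0.535    0.003]
0.066 ['side'] [-88.081   0.553   0.015]
0.066 ['top', 'side'] [-185.687    0.547   -0.003]
0.07 ['top'] [-120.831    0.535   -0.003]
0.07 ['side'] [-87.947   0.547   0.015]
0.07 ['top', 'side'] [-188.591    0.535   -0.003]
1 20 [None, [-1.1, 0.2, 2.5, 1.4, 1.3, -2.7], [-0.8, 0.1, 2.4, 1.6, 1.1, -2.5]]
1 35 [[-1.1, 0.1, 2.5, 1.2, 1.1, -2.5], [-0.9, -0.0, 2.3, 1.2, 1.1, -2.2], [-0.7, 0.0, 2.2, 1.2, 0.9, -2.0]]
1 50 [[-0.8, 0.0, 2.3, 0.9, 0.9, -2.0], [-0.7, -0.1, 2.1, 0.8, 1.0, -1.6], [-0.5, -0.0, 2.0, 0.8, 0.9, -1.4]]
1 65 [[-0.6, -0.0, 2.1, 0.5, 0.9, -1.4], [-0.5, -0.0, 2.0, 0.4, 1.0, -1.2], [-0.3, 0.0, 1.8, 0.4, 1.0, -1.0]]
1 80 [[-0.4, 0.1, 2.0, 0.2, 1.0, -0.9], [-0.3, 0.1, 1.8, 0.1, 1.2, -0.8], [-0.2, 0.1, 1.6, 0.1, 1.2, -0.7]]
1 95 [[-0.2, 0.2, 1.8, -0.1, 1.2, -0.7], [-0.2, 0.2, 1.6, -0.1, 1.4, -0.6], [-0.1, 0.3, 1.4, -0.0, 1.5, -0.6]]
1 110 [[-0.1, 0.3, 1.7, -0.2, 1.4, -0.5], [-0.1, 0.3, 1.5, -0.2, 1.6, -0.5], [0.0, 0.4, 1.3, -0.2, 1.8, -0.5]]
1 125 [[-0.0, 0.5, 1.5, -0.3, 1.7, -0.5], [0.0, 0.5, 1.4, -0.3, 1.9, -0.5], [0.1, 0.6, 1.1, -0
[... 176 characters left out ...]
.3, 1.2, 1.1, 1.0], [-0.7, 0.0, 2.2, 1.2, 0.9, 1.2]]
-1 50 [[-0.8, 0.0, 2.3, 0.9, 0.9, 1.2], [-0.7, -0.1, 2.1, 0.8, 1.0, 1.5], [-0.5, -0.0, 2.0, 0.8, 0.9, 1.7]]
-1 65 [[-0.6, -0.0, 2.1, 0.5, 0.9, 1.8], [-0.5, -0.0, 2.0, 0.4, 1.0, 2.0], [-0.3, 0.0, 1.8, 0.4, 1.0, 2.2]]
-1 80 [[-0.4, 0.1, 2.0, 0.2, 1.0, 2.2], [-0.3, 0.1, 1.8, 0.1, 1.2, 2.3], [-0.2, 0.1, 1.6, 0.1, 1.2, 2.4]]
-1 95 [[-0.2, 0.2, 1.8, -0.1, 1.2, 2.5], [-0.2, 0.2, 1.6, -0.1, 1.4, 2.5], [-0.1, 0.3, 1.4, -0.0, 1.5, 2.6]]
-1 110 [[-0.1, 0.3, 1.7, -0.2, 1.4, 2.6], [-0.1, 0.3, 1.5, -0.2, 1.6, 2.6], [0.0, 0.4, 1.3, -0.2, 1.8, 2.6]]
-1 125 [[-0.0, 0.5, 1.5, -0.3, 1.7, 2.7], [0.0, 0.5, 1.4, -0.3, 1.9, 2.7], [0.1, 0.6, 1.1, -0.3, 2.0, 2.7]]
```

```bash
cat >> h.py <<'E'
POT=(.550,.009);YAW=np.radians(30);MAT=(.579,.262)
def st(t=""):
    s=status.sense();print(t,"t%.1f"%s["time_s"],"tcp",np.round(s["tcp_pos"],3),"F",np.round(s["wrist_force"],1),"w%.3f gf%.1f"%(s["grip_width"],s["grip_force"]));return s
E
python3 - <<'E'
from h import *
p,o,z=bailpose(POT,YAW,.055,0,np.radians(50))
bot.move_to(p-.11*z,o);st()
bot.move_linear(p,feed=.1);st("at grip")
hand.grasp(8);st("grasped")
snap("top","t1.png");snap("side","s1.png")
a=cv2.resize(cv2.imread("pics/t1.png")[140:270,190:363],None,fx=2.3,fy=2.3);b=cv2.resize(cv2.imread("pics/s1.png")[140:270,190:363],None,fx=2.3,fy=2.3)
cv2.imwrite("pics/m1.png",np.hstack([a,b]))
E
```

```text
t2.6 tcp [ 0.398 -0.08   0.226] F [ 0.8 -0.1  0.1] w1.000 gf0.0
at grip t3.8 tcp [ 0.459 -0.044  0.142] F [-0.4  0.  -0.8] w0.998 gf0.0
grasped t5.1 tcp [ 0.459 -0.044  0.142] F [-0.4 -0.3 -0.7] w0.138 gf8.0
```

View pics/m1.png

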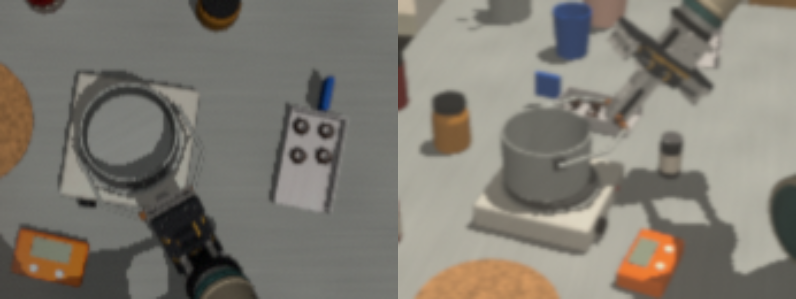

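The grip is held: 13 mm wide (0.138) at about pixel (150,212) in the top half of the montage, and the pot hasn't moved. Next I'll swing the handle up in an arc.

Run:
```python
from h import *
for th in np.linspace(0,1.4,8)[1:]:
    p,o,z=bailpose(POT,YAW,.055,th,np.radians(50+th/1.4*55))
    bot.move_linear(p,feed=.12,orientation=o);s=st("%.1f"%th)
    if np.linalg.norm(s["wrist_force"])>15: print("STOP");break
for c in("top","side"):
    snap(c);print(c,[(np.round(d["point"],1),round(d["confidence"],2),at_z(c,d["point"],.145).round(3)) for d in spotter.landmark_of(c,"pot_mouth")])
```

```text
0.2 t5.6 tcp [ 0.463 -0.041  0.163] F [ 0.1 -2.4 -0.3] w0.134 gf8.0
0.4 t6.0 tcp [ 0.47  -0.037  0.182] F [-0.7 -2.3  0.4] w0.138 gf8.0
0.6 t6.4 tcp [ 0.481 -0.031  0.199] F [-1.3 -3.4  2.8] w0.131 gf8.0
0.8 t6.7 tcp [ 0.495 -0.022  0.214] F [-0.9 -2.9  3.9] w0.138 gf8.0
1.0 t7.1 tcp [ 0.512 -0.013  0.224] F [ 0.1 -1.8  4.3] w0.139 gf7.9
1.2 t7.4 tcp [ 0.53  -0.003  0.23 ] F [ 1.2 -1.3  0.6] w0.134 gf8.0
1.4 t7.7 tcp [0.547 0.009 0.232] F [-0.8  0.5 -5.7] w0.134 gf8.0
top [(array([244.4, 200.6]), 0.91, array([0.539, 0.01 , 0.145]))]
side [(array([256.8, 195.2]), 0.81, array([0.542, 0.003, 0.145])), (array([276. , 192.7]), 0.29, array([ 0.479, -0.028,  0.145]))]
```

Run:
```python
from h import *
hand.grasp(55);st("firm")
s=status.sense();p=np.array(s["tcp_pos"])
bot.move_linear(p+[0,0,.02],feed=.04);st("lift20")
bot.move_linear(p+[0,0,.07],feed=.1);st("lift70")
bot.move_linear(p+[MAT[0]-POT[0],MAT[1]-POT[1],.07],feed=.12);bot.wait(.3);st("over mat")
snap("top","t2.png");snap("side","s2.png")
for c in("top","side"):
    print(c,[(np.round(d["point"],1),round(d["confidence"],2),at_z(c,d["point"],.215).round(3)) for d in spotter.landmark_of(c,"pot_mouth")])
for f,c in(("t2.png","top"),("s2.png","side")):
    pass
k=[]
for f,c,x0,y0 in(("t2.png","top",120,140),("s2.png","side",165,160)):
    i=crop(c,f,x0,y0,100,130,4);m=MAT
    draw(i,c,circ(m,.07,.215),x0,y0,4,(0,255,0));draw(i,c,circ(m,.066,.125),x0,y0,4,(255,255,0));draw(i,c,circ(m,.105,.008),x0,y0,4,(0,0,255));k.append(i)
cv2.imwrite("pics/m2.png",np.hstack(k))
```

```text
firm t8.1 tcp [0.547 0.007 0.234] F [ 0.9  0.4 -7.1] w0.123 gf55.0
lift20 t8.8 tcp [0.547 0.007 0.254] F [-0.3  0.5 -7.7] w0.122 gf55.0
lift70 t9.4 tcp [0.547 0.007 0.304] F [-0.9 -0.1 -5.6] w0.124 gf55.0
over mat t12.0 tcp [0.576 0.26  0.305] F [ 0.3  0.3 -7.4] w0.125 gf55.0
top [(array([163.5, 188.1]), 0.63, array([0.57 , 0.259, 0.215])), (array([154.9, 180.9]), 0.46, array([0.593, 0.287, 0.215]))]
side [(array([227.5, 221.2]), 0.96, array([0.569, 0.261, 0.215]))]
```

View pics/m2.png

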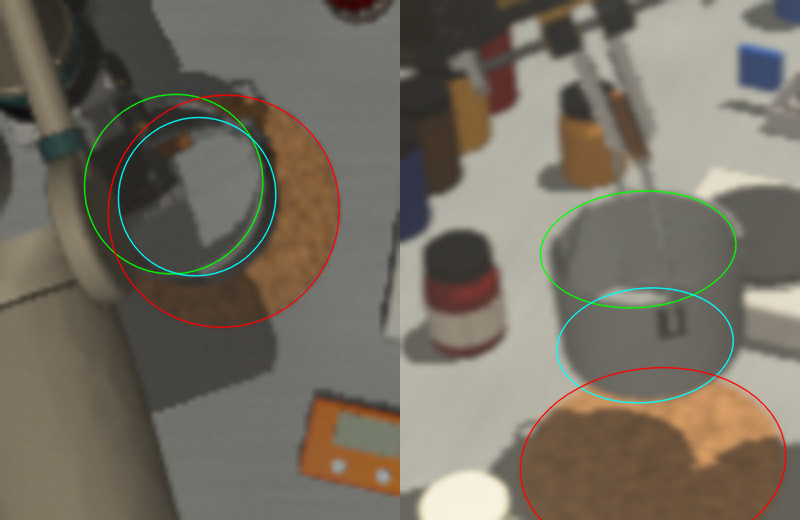

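The pot hangs upright over the mat, about 6 mm short of its centre in -x and -y (side-view foot centre at about pixel (651,345) in the montage). I'll correct that, lower it until it touches, then swing the handle back down.

Run:
```python
from h import *
p=np.array(status.sense()["tcp_pos"])+[.005,.006,0]
P2=MAT
# check swing-down reach
for th in(1.4,.7,0):
    a,o,z=bailpose(P2,YAW,.008,th,np.radians(50+th/1.4*55));print(th,ik(a,o) is not None, ik(a-.09*z,o) is not None)
bot.move_linear([p[0],p[1],.200],feed=.1);st()
z=.2
while z>.178:
    z-=.002;bot.move_linear([p[0],p[1],z],feed=.02);s=status.sense()
    if z<.193: print(round(z,3),np.round(s["wrist_force"],1))
    if s["wrist_force"][2]>-2.5: break
bot.wait(.2);st("down")
```

```text
1.4 True True
0.7 True True
0 True True
 t13.4 tcp [0.582 0.266 0.201] F [-0.1  0.4 -7.2] w0.119 gf55.0
0.192 [ 0.  -0.2 -7.7]
0.19 [-0.6  0.2 -6.4]
0.188 [ 0.6 -1.2 -7.8]
0.186 [-0.9  0.2 -6.4]
0.184 [ 0.5 -2.1  1.5]
down t15.6 tcp [0.582 0.266 0.185] F [ 0.6 -2.3  4.3] w0.125 gf55.0
```

Run:
```python
from h import *
hand.grasp(8);s=st()
p,o,z=bailpose((0,0),YAW,.008,1.4,np.radians(105));P2=(np.array(s["tcp_pos"])-p)[:2];print("P2",P2)
P2=(P2+[.579,.262])/2
for th in np.linspace(1.4,0.1,7)[1:]:
    p,o,z=bailpose(P2,YAW,.008,th,np.radians(50+th/1.4*55))
    bot.move_linear(p,feed=.14,orientation=o);s=st("%.1f"%th)
    if np.linalg.norm(s["wrist_force"])>12: print("STOP");break
hand.open_gripper();st("open")
bot.move_linear(p-.10*z,feed=.15)
q=p-.10*z;bot.move_linear(q+[0,0,.08],feed=.2);st()
snap("top","t3.png");snap("side","s3.png")
for c in("top","side"):
    for n,zz in(("pot_mouth",.098),("bail_grip",.104)):print(c,n,[(np.round(d["point"],1),round(d["confidence"],2),at_z(c,d["point"],zz).round(3)) for d in spotter.landmark_of(c,n)])
k=[]
for f,c,x0,y0 in(("t3.png","top",125,130),("s3.png","side",165,190)):
    i=crop(c,f,x0,y0,100,130,4);m=MAT
    draw(i,c,circ(m,.07,.098),x0,y0,4,(0,255,0));draw(i,c,circ(m,.066,.008),x0,y0,4,(255,255,0));k.append(i)
cv2.imwrite("pics/m3.png",np.hstack(k))
```

```text
t15.8 tcp [0.581 0.266 0.185] F [ 0.5 -1.1  5.4] w0.133 gf8.0
P2 [0.58362773 0.26775738]
1.2 t16.2 tcp [0.557 0.252 0.184] F [ 0.6 -0.7 -6.7] w0.133 gf8.0
1.0 t16.5 tcp [0.54  0.241 0.177] F [ 0.1 -0.   1.2] w0.134 gf8.0
0.8 t16.8 tcp [0.524 0.232 0.164] F [-3.5  0.1  4.4] w0.133 gf8.0
0.5 t17.2 tcp [0.509 0.224 0.147] F [-6.9 -1.1  8.5] w0.138 gf8.0
0.3 t17.6 tcp [0.499 0.217 0.127] F [-3.6 -3.   3.7] w0.140 gf8.0
0.1 t18.4 tcp [0.495 0.214 0.107] F [ 3.   1.6 -1.4] w0.135 gf7.9
open t19.7 tcp [0.492 0.213 0.105] F [-0.4  0.2 -0.1] w1.004 gf0.0
 t21.1 tcp [0.44  0.184 0.265] F [-0.6  0.2 -0.8] w1.000 gf0.0
top pot_mouth [(array([173.4, 193.9]), 0.7, array([0.564, 0.251, 0.098]))]
top bail_grip [(array([186.7, 226.3]), 0.59, array([0.455, 0.202, 0.104]))]
side pot_mouth [(array([231.6, 253.4]), 0.56, array([0.561, 0.265, 0.098]))]
side bail_grip [(array([271.3, 245.9]), 0.66, array([0.449, 0.213, 0.104]))]
```

View pics/m3.png

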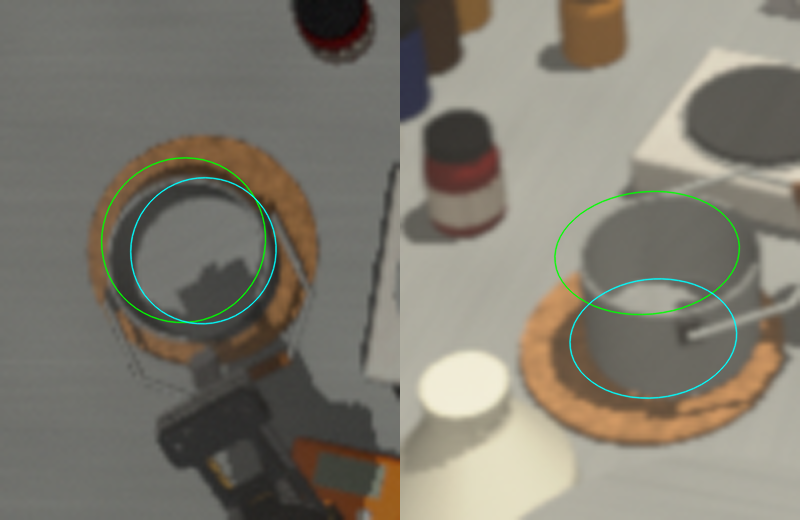

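The pot stands upright on the mat, centred at about (0.562, 0.256). Its rim spans columns 107–278 in the montage, about 18 mm off the mat centre, so the foot is wholly on the mat with about 20 mm to spare. The handle is folded. Next I'll fit the tray pose.

Run:
```python
from h import *
from scipy.ndimage import map_coordinates
from scipy.optimize import minimize
np.set_printoptions(precision=4,suppress=True)
G={}
for cam,f in(("top","t3.png"),("side","s3.png")):
    g=cv2.GaussianBlur(cv2.imread("pics/"+f),(0,0),1.0).astype(float)
    G[cam]=sum(np.hypot(cv2.Sobel(g[...,k],6,1,0),cv2.Sobel(g[...,k],6,0,1)) for k in range(3))
seg=lambda a,b,n=20:np.linspace(a,b,n)
W=np.array([[-65,-45,28],[85,-45,28],[85,45,28],[-65,45,28]])/1e3
lines=[seg(W[0],W[1]),seg(W[2],W[3]),seg([.085,-.045,0],[.085,.045,0])]
for y in(-.006,.006): lines.append(seg([-.117,y,.072],[-.065,y,.072],12))
lines+= [seg([-.117,.006,.022],[-.065,.006,.022],12),seg([-.117,0,.03],[-.117,0,.072],8)]
L=np.vstack(lines)
def sc(v,cams=("top","side")):
    P=tf(v[:2],v[2],L);s=0
    for c in cams:
        q=np.array([proj(c,p) for p in P]);s-=map_coordinates(G[c],[q[:,1],q[:,0]],order=1).mean()/G[c].max()
    return s
for cams in(("top",),("side",),("top","side")):
    best=None
    for y0 in np.radians([168,171,174]):
        for dx in(-.006,.004,.014):
            for dy in(-.006,.004,.012):
                r=minimize(sc,[.527+dx,-.281+dy,y0],args=(cams,),method="Nelder-Mead",options=dict(initial_simplex=np.array([.527+dx,-.281+dy,y0])+np.array([[0,0,0],[.005,0,0],[0,.005,0],[0,0,.05]]),maxiter=60))
                if best is None or r.fun<best.fun:best=r
    print(cams,best.fun,best.x[:2],np.degrees(best.x[2]))
v=best.x;k=[]
for f,c,x0,y0 in(("t3.png","top",290,160),("s3.png","side",235,150)):
    i=crop(c,f,x0,y0,66,80,6)
    for P,col in((TRAY,(0,255,0)),(TRAY0,(0,0,255)),(FIN,(0,255,255))):draw(i,c,tf(v[:2],v[2],P),x0,y0,6,col)
    k.append(i)
cv2.imwrite("pics/m4.png",np.hstack(k))
```

```text
('top',) -0.3270554356160234 [ 0.5317 -0.2747] 169.1790897321904
('side',) -0.3072053832528779 [ 0.5261 -0.2675] 170.362840561147
('top', 'side') -0.5969943064553057 [ 0.529  -0.2736] 169.69261359695184
```

View pics/m4.png

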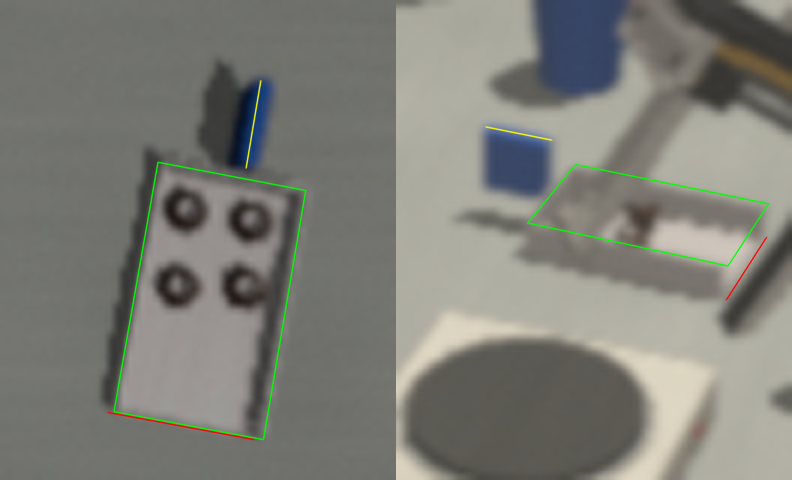

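The fit matches in both views: tray origin (0.530, -0.274), yaw 169.7°. I'll grasp the fin, lift, and check pour headings.

```bash
cat >> h.py <<'E'
POT2=np.array([.562,.256]);T0=np.array([.530,-.274]);TY=np.radians(169.7)
GR=np.array([-.092,0,.031])
def traypose(ref,refpt,h,a,flip):
    """TCP pose putting tray-frame point ref at world refpt, heading h, nose-down tilt a"""
    Rt=R.from_euler('z',h)*R.from_euler('y',a);Tr=R.from_matrix(np.c_[[-flip,0,0] if 0 else np.cross([0,flip,0],[0,0,-1]),[0,flip,0],[0,0,-1]])
    return np.array(refpt)+Rt.apply(GR-np.array(ref)),(Rt*Tr).as_rotvec()
LIP=np.array([.085,0,.003])
def lip(h,back=.035,z=.118): return [*(POT2-back*np.array([np.cos(h),np.sin(h)])),z]
E
python3 - <<'E'
from h import *
for flip in(1,-1):
    p,o=traypose([0,0,0],[*T0,0],TY,0,flip);print("grasp",flip,np.round(p,3),np.round(ik(p,o),2))
    for hd in range(150,271,20):
        h=np.radians(hd);r=[ik(*traypose(LIP,lip(h),h,np.radians(a),flip)) for a in(-8,0,25,50,70,80)]
        print(flip,hd,[q is not None for q in r],np.round(r[0],1) if r[0] is not None else "",np.round(r[4],1) if r[4] is not None else "")
E
```

```text
grasp 1 [ 0.621 -0.29   0.031] [-0.54  0.56  1.49 -0.    1.09  1.21]
1 150 [True, True, True, False, False, False] [0.1 0.7 1.  0.1 1.5 2.2] 
1 170 [True, True, True, False, False, True] [0.2 0.8 0.9 0.  1.6 1.9] 
1 190 [True, True, True, True, True, True] [0.3 0.8 0.8 0.  1.7 1.7] [ 0.4  0.1  2.2  3.7  0.5 -2. ]
1 210 [True, True, True, True, True, True] [ 0.4  0.8  0.7 -0.   1.7  1.4] [ 0.1  0.1  2.3  2.3  0.5 -1. ]
1 230 [True, True, True, True, True, True] [ 0.5  0.8  0.8 -0.1  1.7  1.2] [-0.1  0.2  2.2  1.7  0.9 -0.7]
1 250 [True, True, True, True, True, True] [ 0.6  0.7  1.  -0.1  1.6  0.9] [-0.2  0.3  2.   1.4  1.2 -0.6]
1 270 [True, True, True, True, True, True] [ 0.7  0.6  1.2 -0.1  1.5  0.7] [-0.2  0.4  1.8  1.2  1.5 -0.6]
grasp -1 [ 0.621 -0.29   0.031] [-0.54  0.56  1.49  0.    1.09 -1.93]
-1 150 [True, True, True, True, False, False] [ 0.1  0.7  1.   0.1  1.5 -1. ] 
-1 170 [True, True, True, True, False, True] [ 0.2  0.8  0.9  0.   1.6 -1.2] 
-1 190 [True, True, True, True, True, True] [ 0.3  0.8  0.8  0.   1.7 -1.5] [0.4 0.1 2.2 3.7 0.5 1.1]
-1 210 [True, True, True, True, True, True] [ 0.4  0.8  0.7 -0.   1.7 -1.7] [0.1 0.1 2.3 2.3 0.5 2.2]
-1 230 [True, True, True, False, True, True] [ 0.5  0.8  0.8 -0.1  1.7 -2. ] [-0.1  0.2  2.2  1.7  0.9  2.5]
-1 250 [True, True, True, False, True, True] [ 0.6  0.7  1.  -0.1  1.6 -2.2] [-0.2  0.3  2.   1.4  1.2  2.5]
-1 270 [True, True, False, False, True, True] [ 0.7  0.6  1.2 -0.1  1.5 -2.5] [-0.2  0.4  1.8  1.2  1.5  2.5]
```

Run:
```python
from h import *
for c in("top","side"):
    snap(c);print(c,[(np.round(d["point"],1),round(d["confidence"],2),at_z(c,d["point"],0).round(3)) for d in spotter.landmark_of(c,"jug")],[(np.round(d["extent"],0)) for d in spotter.look_for(c,"jug")])
p,o=traypose([0,0,0],[*T0,0],TY,0,1)
bot.move_to(p+[0,0,.14],o);st()
bot.move_linear(p+[0,0,.002],feed=.12);st("at fin")
hand.grasp(60);st("grasped")
bot.move_linear(p+[0,0,.05],feed=.06);st()
_,o2=traypose([0,0,0],[*T0,0],TY,np.radians(-8),1)
bot.move_linear(p+[0,0,.22],feed=.15,orientation=o2);st("up")
for hd in(200,210,220,230):
    h=np.radians(hd);qs=[ik(*traypose(LIP,lip(h),h,np.radians(a),1)) for a in np.arange(-8,77,4)]
    print(hd,sum(q is None for q in qs),[round(float(np.abs(np.subtract(a,b)).max()),2) if a is not None and b is not None else None for a,b in zip(qs,qs[1:])], ik(*traypose(LIP,lip(h,.035,.25),h,np.radians(-8),1)) is not None)
snap("top","t5.png");snap("side","s5.png")
cv2.imwrite("pics/m5.png",np.hstack([crop("top","t5.png",270,130,130,150,3),crop("side","s5.png",220,90,130,150,3)]))
```

```text
top [(array([319.9, 205.2]), 0.66, array([ 0.536, -0.26 ,  0.   ])), (array([108.9, 183.3]), 0.59, array([0.61 , 0.511, 0.   ]))] [array([ 79., 161., 124., 198.])]
side [(array([187.8, 342.7]), 0.83, array([ 0.612,  0.523, -0.   ])), (array([213.4, 202.2]), 0.66, array([ 0.758, -0.128,  0.   ]))] [array([161., 278., 210., 354.]), array([206., 233., 275., 294.]), array([222., 200., 288., 247.])]
 t23.6 tcp [ 0.621 -0.29   0.171] F [-0.3  0.3 -0.2] w1.005 gf0.0
at fin t24.9 tcp [ 0.621 -0.291  0.034] F [ 0.2  0.6 -0.3] w0.997 gf0.0
grasped t26.1 tcp [ 0.621 -0.291  0.033] F [-0.1 -0.1 -0.8] w0.123 gf60.0
 t27.0 tcp [ 0.62  -0.29   0.081] F [ 0.2  0.7 -2.6] w0.124 gf60.0
up t28.3 tcp [ 0.62 -0.29  0.25] F [-0.1 -0.5 -2.9] w0.126 gf60.0
200 2 [0.1, 0.1, 0.1, 0.1, 0.1, 0.1, 0.1, 0.1, 0.1, 0.1, 0.1, 0.11, 0.11, 0.11, 0.12, None, None, None, 0.14, 0.16, 0.17] True
210 0 [0.1, 0.09, 0.09, 0.09, 0.09, 0.1, 0.1, 0.1, 0.1, 0.1, 0.1, 0.1, 0.11, 0.18, 0.28, 0.41, 0.46, 0.36, 0.24, 0.16, 0.15] True
220 0 [0.09, 0.09, 0.09, 0.09, 0.09, 0.09, 0.09, 0.09, 0.09, 0.09, 0.09, 0.11, 0.15, 0.19, 0.23, 0.26, 0.26, 0.23, 0.19, 0.16, 0.14] True
230 0 [0.08, 0.08, 0.08, 0.08, 0.08, 0.08, 0.08, 0.08, 0.07, 0.08, 0.1, 0.12, 0.15, 0.17, 0.18, 0.19, 0.18, 0.17, 0.15, 0.14, 0.13] True
```

View pics/m5.png

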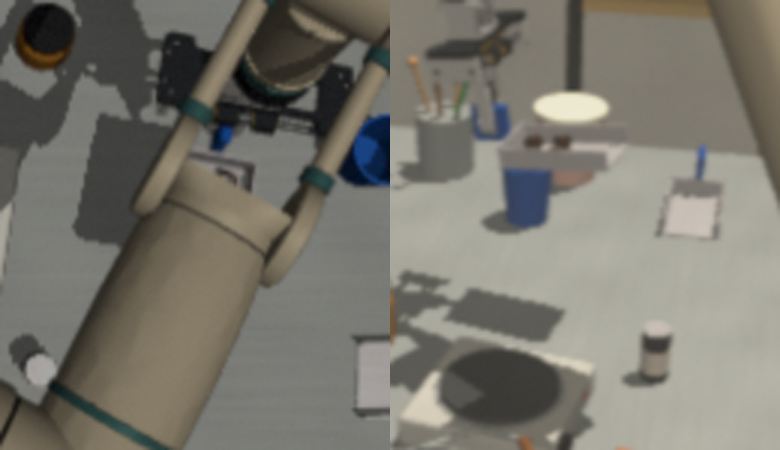

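Tray held level, with hulls visible in it (about pixel (545,142) in the side half). Next: carry it over, pour at heading 225°, then look into the pot.

Run:
```python
from h import *
h=np.radians(225)
p,o=traypose(LIP,lip(h,.035,.25),h,np.radians(-8),1)
bot.move_linear(p,feed=.22,orientation=o);st("over")
p,o=traypose(LIP,lip(h,.035,.122),h,np.radians(10),1)
bot.move_linear(p,feed=.12,orientation=o);st("low")
for a in range(15,76,5):
    p,o=traypose(LIP,lip(h,.035,.122),h,np.radians(a),1)
    bot.move_linear(p,feed=.07,orientation=o)
    if a%15==0: st(str(a))
bot.wait(.3);st("poured")
snap("top","t6.png");snap("side","s6.png")
for c in("top","side"): print([(np.round(d["point"],0),round(d["confidence"],2)) for d in spotter.landmark_of(c,"hull1")])
cv2.imwrite("pics/m6.png",np.hstack([crop("top","t6.png",110,120,100,130,4),crop("side","s6.png",165,150,100,130,4)]))
```

```text
over t31.8 tcp [0.714 0.407 0.253] F [-0.2 -0.3 -2.1] w0.125 gf60.0
low t32.6 tcp [0.707 0.401 0.181] F [ 0.1  0.8 -2. ] w0.123 gf60.0
15 t33.0 tcp [0.703 0.397 0.196] F [ 1.4  0.1 -2.5] w0.126 gf60.0
30 t34.1 tcp [0.686 0.379 0.235] F [ 0.1 -0.5 -2.6] w0.125 gf60.0
45 t35.2 tcp [0.662 0.355 0.267] F [-0.  -0.1 -1.8] w0.121 gf60.0
60 t36.3 tcp [0.633 0.326 0.29 ] F [ 0.4  1.2 -1.8] w0.125 gf60.0
75 t37.5 tcp [0.601 0.294 0.301] F [ 1.   0.1 -1. ] w0.126 gf60.0
poured t37.8 tcp [0.6   0.294 0.301] F [ 0.2  0.1 -1.2] w0.123 gf60.0
[(array([172., 193.]), 0.51)]
[(array([234., 267.]), 0.56), (array([244., 266.]), 0.47)]
```

View pics/m6.png

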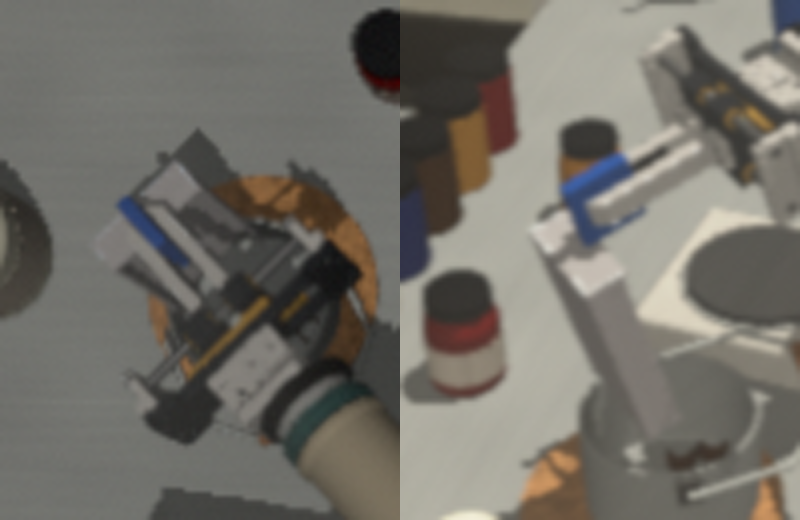

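Hulls show in the pot at about pixel (695,455) of the side half, and none are visible on the mat. I'll bring the tray back, set it down at its old spot, retreat and check.

Run:
```python
from h import *
h=np.radians(225)
for a,z in((60,.125),(45,.13),(30,.15),(15,.2),(0,.25)):
    p,o=traypose(LIP,lip(h,.035,z),h,np.radians(a),1);bot.move_linear(p,feed=.15,orientation=o)
p,o=traypose([0,0,0],[*T0,0],TY,0,1)
bot.move_linear(p+[0,0,.2],feed=.22,orientation=o);st("back")
bot.move_linear(p+[0,0,.012],feed=.15)
z=.012
while z>-.006:
    z-=.002;bot.move_linear(p+[0,0,z],feed=.02);s=status.sense()
    if s["wrist_force"][2]>0.8: break
st("down %.3f"%z)
hand.open_gripper();bot.move_linear(p+[0,0,.15],feed=.2)
bot.move_joints([-1.265, 0.276, 1.505, 0, 1.361, -0.121]);bot.wait(.3);st()
snap("top","t7.png");snap("side","s7.png")
a=cv2.resize(cv2.imread("pics/t7.png")[130:255,125:365],(800,416),interpolation=2)
b=np.hstack([crop("side","s7.png",190,210,100,46,4),crop("side","s7.png",240,155,100,46,4)])
cv2.imwrite("pics/m7.png",np.vstack([a,b]))
```

```text
back t44.5 tcp [ 0.621 -0.29   0.231] F [ 0.3  0.7 -1.8] w0.123 gf60.0
down 0.000 t47.4 tcp [ 0.621 -0.291  0.033] F [-2.4  0.5  7.4] w0.125 gf60.0
 t51.6 tcp [ 0.239 -0.523  0.205] F [-0.6  0.9  0.8] w1.003 gf0.0
```

View pics/m7.png

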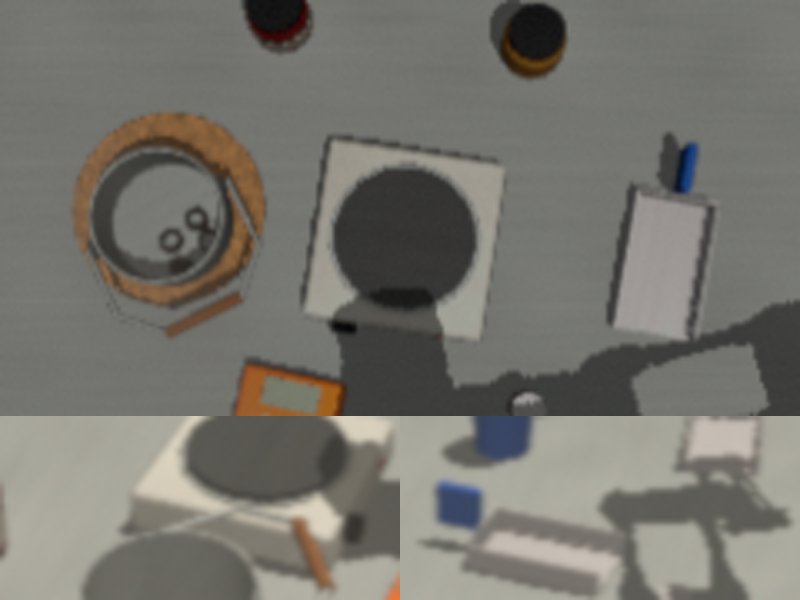

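The four hulls lie in the pot near (172,240), (196,218), (205,240) and (180,265). The pot stands upright and wholly on the mat, the tray is empty and flat at (660,260), and the jars haven't moved. Handing in.

```bash
python3 -c "
from rig import workorder
print(workorder.sign_off())"
```

```text
the job is handed in; nothing more can be done
None
```

The job is handed in: the pot stands upright on the cork mat with the four hulls in it, the empty tray is flat back at its old spot on the table, and the bystanders were not touched (about 52 s of the 67 s used; no verdict was returned).

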